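Pin and clip the lemon press

ROBOT

A 6-joint arm with a two-finger parallel gripper is mounted at the origin on a cart in front of the work surface, level with it; the furniture and walls round the work are solid. World frame = base frame: x ahead of the robot, y to its left, z up, the work surface at z = 0. Lengths are in mm, angles in degrees, forces in N, time in s.
With the tool pointing down it reaches from about 300 to 750 mm from the base axis. Payload 8.5 kg.
Tool frame: the origin (TCP) lies on the centre line of the jaws, within the pads' length; the fingertips stand 22 mm ahead of it and the grasp point (between the pads) lies 3 mm ahead of it; z points along the fingers, y is the line along which they close (so a half turn about z gives the same grasp; the last joint's range is limited). The gripper opens to 88 mm and grips with 3 to 60 N. Pads are 18 mm wide; open, the fingers measure 123 mm over their backs; the gripper's body (75 mm by 187 mm) begins 45 mm behind the grasp point.
Start: joints at [51.263, 21.807, 74.336, -0, 83.858, -12.336], TCP at [244.555, 492.619, 260.748] pointing down, gripper open.
Joint ranges: [-178.18, 178.18], [-50.72, 133.34], [12.68, 142.11], [-81.47, 261.47], [9.98, 163.14], [-165.26, 165.26]. Speed limits (degrees/s): [136.94, 136.94, 180, 180, 180, 180].

INTERFACE

Orientations are given as a 3x3 rotation matrix whose columns are the frame's x, y, z axes.
In Python, from rig import ctrl, imaging gives the robot as it stands.
- The arm moves only by the shell command python3 -m creep 'ROWS' [OPENING]. ROWS is JSON, one flat list of numbers, 6 for each row, row after row: the shift along the tool's x, y, z in cm, then the turn, a rotation vector about the tool's x, y, z in degrees. In form: [tx, ty, tz, rx, ry, rz, tx, ty, tz, rx, ry, rz, ...]. A call has exactly 8 rows; each row shifts and turns the commanded pose from where the row before left it, along the tool's axes as they then stand; what a row does not reach is not made up. A row lasts 1/8 s, in which the tool goes at most 62.5 mm and 10.7 degrees, less where a joint would pass 70% of its speed; a pose out of reach is approached as far as the arm can. A call is refused whole if a number of a shift passes 6.25 or a number of a turn 10.7, either way. A call with a gripper value outside its range is refused whole. OPENING is the closure in counts, from 0 (fully open) to 255 (shut), set as the call begins (- or left out, the last holds). The fingers move at their own pace and stop on an object; the grip force is fixed at half the most. Time passes only in rows, so rows that do not move let the fingers close, or fill a call up. It gives the time, the measured TCP pose, the force, the opening and the grip force at its end, in the units of the state.
- ctrl.get_obs(): the state, without advancing time (a new reading comes with each control period).
- imaging.grab_frame(name): name is "scene" or "top"; returns the picture (480x640x3 uint8, red, green, blue); there is no depth.
- imaging.camera_params(name): a dict with "fx", "fy", "cx", "cy" (pixels), "distortion" ([k1, k2, p1, p2, k3] as OpenCV has them; the pictures are not rectified), "xyz" and "rotation" of the camera in the world. Camera axes: x right, y up, looking along -z (the intrinsics and any distortion apply to the point x, -y, -z); pixel columns grow to the right and rows downward; lengths in mm; the calibration is good to about 2 mm. A picture is of the moment at which its call begins. camera_params takes no time and is no camera call.
- ctrl.hand_in(): hands the job in; it is judged then, once.
The state is a dict: "clock": time; "joints": joint angles; "joint_velocities": joint speeds; "effort": joint torques, N m; "eef_pos": TCP position; "eef_rot": TCP orientation; "wrist_force": force on the tool from outside, world axes, zero at the start; "wrist_torque": the same for the moment, N m; "finger_gap": finger opening in mm; "grasp_force": force on a finger pad.
Only numpy, scipy, OpenCV 4.12 (cv2) and the standard library are available. Lean on these libraries where they do the work, as an engineer would, in place of code of your own. Each camera call takes 0.05 s, during which the arm holds its last target. There are 200 camera calls.

TASK

Secure the lever of the lemon press: first push its cross pin fully home, then take the spring clip by its black handle out of the wooden holder and push it straight down over the groove at the far end of the pin until it snaps on past the bulge of its legs. Push gently: feel for the snap, do not drive the sprung column down to its stop, and leave the pepper mill, the cup and the tin where they are. Let go and leave the column risen.

Things in the scene. Friction and masses are not known exactly. Their poses are not given: they have to be found in the camera images.
- pin (a joint): Travel of the steel cross pin along its axis: 0.000 = drawn out, 0.022 = fully home (head against the fork, groove clear of the boss on the other side). It starts partly out; friction of about 3 N holds it anywhere. A finger pushes it by the flat end of its head.
- column (a joint): Downward travel (m) of the sprung column that carries fork, lever and pin: 0 = risen, 0.025 = hard bottom stop. Its spring gives about 1 mm for every newton, so the pin sinks well away from where it was measured while the clip is pushed on, and jumps back up when the clip snaps. The push needed to snap the clip on varies from about 10 to 18 N and falls off sharply at the snap.
- pin_head (a point): Centre of the outer end face of the pin's round head (20 mm diameter, 9 mm thick, dark steel), about 95 mm above the counter. x, y, z as in pin_groove: y is the pin's axis and points from this head to the groove, the way the pin is pushed home; z is up. The fork beside the head is 24 mm wide and its top is 12 mm above the pin's axis; nothing stands outside the head.
- pin_groove (a point): Centre of the groove near the tip of the pin, on the axis of the pin, 57 mm along y from the head's end face; about 95 mm above the counter. The groove is 10 mm long, an eight-sided shank 10 mm thick, between a fixed boss and an end collar, each 16 mm in diameter. y = axis of the pin towards its tip, z = up, x = level and across the pin, the way the lever points. While the pin is out the groove is hidden in the fork; when home it stands 11 mm out from the face of the fork.
- clip_grip (a point): Centre of the clip's black handle: 30 mm wide (x), 14 mm thick (y), 46 mm tall (z); gripped from above across its 30 mm width. z is up (legs point down), x across the two legs, y the thin way, which must lie along the axis of the pin (either way round). Below the handle: a narrow steel bend and two sprung legs of 4 mm wire; leg tips 51 mm below this point, splayed to 26 mm overall; bulges 43 mm below, with a gap of 4.6 mm between them that the shank must spread.
- clip_seat (a point): The point between the clip's legs where the centre of the pin's groove lies once the clip is on: 37.2 mm straight below clip_grip. When snapped on it can shift about 1 mm.
- holder_top (a point): Centre of the top face of the fixed wooden holder block, 50 x 50 mm and 36 mm high, with an upright slot 31 x 8 mm (along its x) in which the legs of the clip stand; the clip's handle rests on the top. The clip lifts straight out.
- pepper_mill: Dark wooden pepper mill, 58 mm diameter, 170 mm tall, origin under its centre. Not to be disturbed.
- cup: Espresso cup with a green band, 63 mm diameter, 51 mm tall, origin under its centre. Not to be disturbed.
- tin: Round tea tin, 69 mm diameter, 89 mm tall, origin under its centre. Not to be disturbed.
There are look-alikes about, which are no part of the job. Of the things that look like the part that bears clip_grip, the smallest one is meant. Of the things that look like the part that bears holder_top, take the one that is farthest to the robot's right at the start.

How it is judged (in metres and radians):
On the way, in this order (a step that is already met when the one before it is completed fails the run):
1. the pin is pushed home (value of joint pin above 0.0205 m), for 0.2 s.
2. the clip is out of the holder (horizontal distance between clip_seat and holder_top above 0.05 m), for 0.2 s.
3. the clip is snapped over the groove of the pin (distance between clip_seat and pin_groove below 0.005 m and z of clip_seat in the frame of pin_groove below 0.0035 m), for 0.2 s.
At the end, for the whole second after the job is handed in: The pin is home (within 2.5 mm), the clip is snapped on its groove (seat point within 5 mm of the groove centre and not more than 3.5 mm above it), upright within 0.5 rad and square to the pin within 0.2 rad, at rest, and the column has risen again (within 3 mm) (all of step 3 and value of joint pin above 0.0195 m and angle between the y axis of clip_grip and the y axis of pin_groove, either way round below 0.2 rad and angle between clip_grip's own z axis and vertical below 0.5 rad and value of joint column below 0.003 m and linear speed of clip below 0.02 m/s); the robot touches nothing.
It fails at once if the column is driven down more than 22 mm, close to its stop at 25 mm (about 22 N) (value of joint column above 0.022 m).
It fails at once if the pin is pushed with more than 45 N (contact force between the fingers and pin above 45 N).
It fails at once if a bystander is disturbed (distance of any of pepper_mill, cup, tin from where it was at the start of the episode above 0.02 m or angle between any of pepper_mill, tin, cup's own z axis and vertical above 0.3 rad).
It also fails if it takes over 72 s, if anything falls off the work surface, if the arm or the gripper's body presses on something with over 40 N, if the wrist force passes 120 N, or if a joint passes its speed limit or range.

## Working session

There is one attempt and no reset: what is moved stays moved. The work goes in short steps, Python scripts to look and compute and a shell command to move; the robot and the scene stay as the last step left them, time stands still between calls to the robot, and variables do not carry over. Pictures are saved under pics/ and viewed, at most 13 in all, crops included, and the job is handed in when it is done.

```bash
ls; mkdir -p pics
python3 - <<'E'
from rig import ctrl, imaging
import cv2
for n in("scene","top"):
    im=imaging.grab_frame(n); cv2.imwrite(f"pics/{n}0.png",im[:,:,::-1]); p=imaging.camera_params(n); print(n,p)
print(ctrl.get_obs())
E
```

```text
pics
scene {'fx': 456.8394046751367, 'fy': 456.8394046751367, 'cx': 323.6615206750008, 'cy': 243.9976027684968, 'distortion': array([-0.00327084,  0.        ,  0.        ,  0.        ,  0.        ]), 'xyz': array([-329.77921172, -396.18282514,  557.82405788]), 'rotation': array([[ 0.43841512,  0.39706602, -0.80630687],
       [-0.89867757,  0.18062004, -0.39969367],
       [-0.0130696 ,  0.89984164,  0.43602088]])}
top {'fx': 567.7791823470053, 'fy': 567.7791823470053, 'cx': 314.05619463090267, 'cy': 233.9529272009252, 'distortion': array([-0.02460134,  0.        ,  0.        ,  0.        ,  0.        ]), 'xyz': array([ 2.90427128e+02, -5.67893050e-01,  1.57680649e+03]), 'rotation': array([[ 0.01771474,  0.98571894, -0.1674645 ],
       [-0.99970308,  0.0146592 , -0.01946458],
       [-0.01673171,  0.16775959,  0.98568594]])}
{'clock': 0.1, 'joints': array([ 5.12609802e+01,  2.18359201e+01,  7.43777007e+01,  1.47879391e-03,
        8.38563161e+01, -1.23352611e+01]), 'joint_velocities': array([-0.09001542, -0.08044602, -0.1396558 ,  0.06554842,  0.09412617,
        0.00401611]), 'effort': array([ 3.72049239e-03, -4.38655329e+01, -2.24911273e+01,  7.14079267e-02,
        3.42426519e-02, -9.73809006e-05]), 'eef_pos': array([244.43983292, 492.46213791, 260.22678056]), 'eef_rot': array([[-8.95681242e-01,  4.44695962e-01, -7.83853847e-04],
       [ 4.44696561e-01,  8.95680799e-01, -9.36037414e-04],
       [ 2.85830782e-04, -1.18696826e-03, -9.99999255e-01]]), 'wrist_force': array([ 0.46846184,  0.61038469, -0.24412471]), 'wrist_torque': array([-0.01944425,  0.00357674, -0.00622663]), 'grasp_force': 0.0, 'finger_gap': 88.15110071261108}
```

View pics/scene0.png

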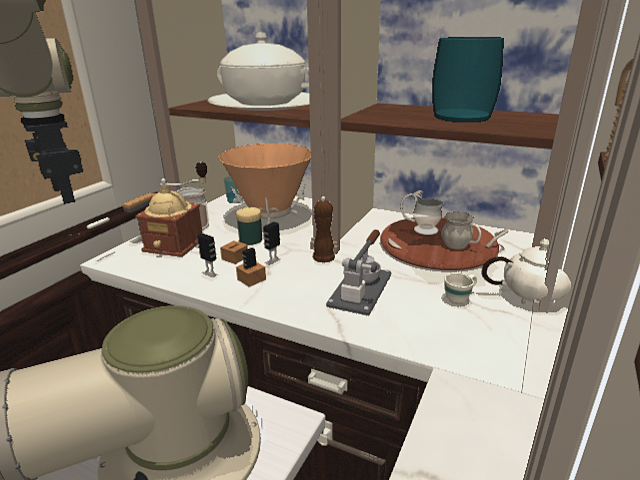

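View pics/top0.png

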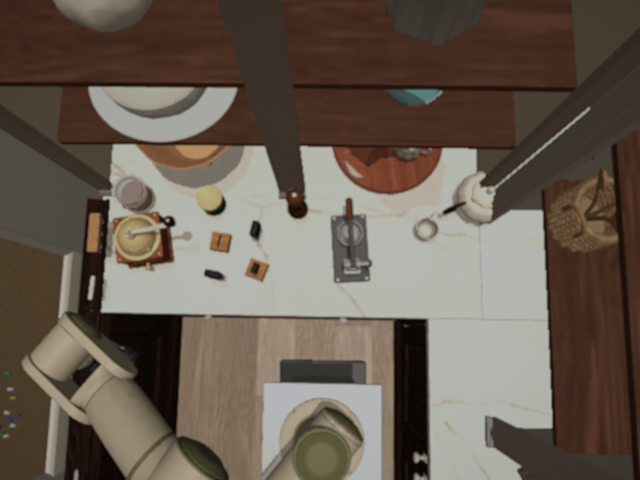

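Scene picture: there are three black clips, at scene (207,250), (272,240) and (250,262), the last one standing in a holder and the smallest. There are two holders, at scene (233,251) = top (220,242) and scene (250,272) = top (257,269). The second is farthest right and carries the small clip. The press is at scene (358,285) = top (352,252). I'll check this choice and the press in one crop mosaic.

Run:
```python
import cv2,numpy as np
s=cv2.imread("pics/scene0.png");t=cv2.imread("pics/top0.png")
def c(im,x,y,w=50,h=38):
    return cv2.resize(im[y-h//2:y+h//2,x-w//2:x+w//2],(400,300),interpolation=cv2.INTER_CUBIC)
m=np.vstack([np.hstack([c(s,250,265),c(s,357,286)]),np.hstack([c(t,257,269),c(t,355,264)])])
cv2.imwrite("pics/m1.png",m)
```

```text
(no output)
```

View pics/m1.png

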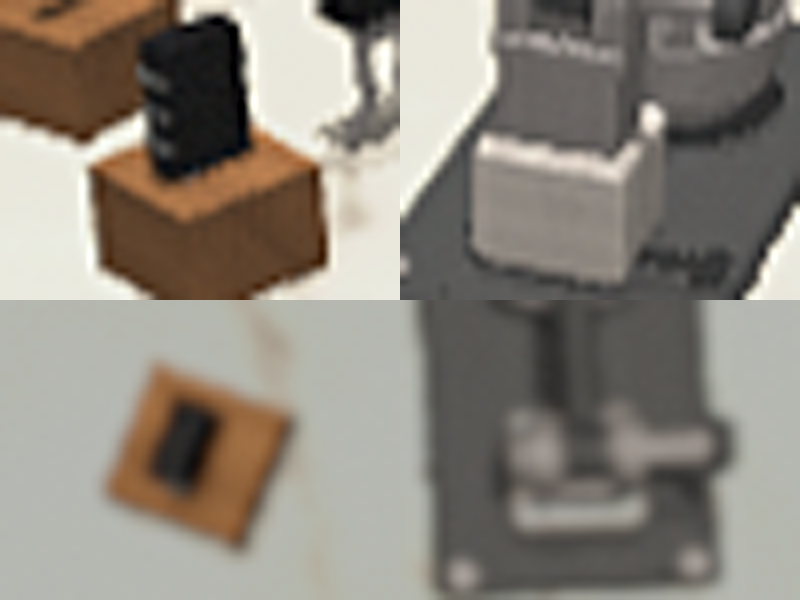

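```bash
cat > h.py <<'E'
import cv2,numpy as np
from rig import imaging
def ray(n,px):
    p=imaging.camera_params(n);K=np.array([[p['fx'],0,p['cx']],[0,p['fy'],p['cy']],[0,0,1]])
    u=cv2.undistortPoints(np.array(px,float).reshape(-1,1,2),K,p['distortion'])[:,0]
    d=np.c_[u[:,0],-u[:,1],-np.ones(len(u))]@np.array(p['rotation']).T
    return np.array(p['xyz']),d
def plane(n,px,z):
    o,d=ray(n,px);return o+d*((z-o[2])/d[:,2])[:,None]
def proj(n,X):
    p=imaging.camera_params(n);K=np.array([[p['fx'],0,p['cx']],[0,p['fy'],p['cy']],[0,0,1]])
    c=(np.atleast_2d(X)-p['xyz'])@np.array(p['rotation'])*[1,-1,-1]
    return cv2.projectPoints(c.reshape(-1,1,3),np.zeros(3),np.zeros(3),K,p['distortion'])[0][:,0]
def tri(pa,pb):
    (o1,d1),(o2,d2)=ray("scene",[pa]),ray("top",[pb]);d1=d1[0];d2=d2[0]
    t=np.linalg.lstsq(np.c_[d1,-d2],o2-o1,rcond=None)[0];a=o1+t[0]*d1;b=o2+t[1]*d2
    return (a+b)/2,np.linalg.norm(a-b)
E
python3 - <<'E'
import cv2,numpy as np
from h import *
s=cv2.imread("pics/scene0.png");t=cv2.imread("pics/top0.png")
def c(im,x,y,w,h,W,H): return cv2.resize(im[y-h//2:y+h//2,x-w//2:x+w//2],(W,H),interpolation=cv2.INTER_CUBIC)
m=np.hstack([c(s,360,267,50,75,400,600),c(t,350,249,50,75,400,600)])
cv2.imwrite("pics/m2.png",np.clip(m.astype(float)*1.4,0,255).astype('uint8'))
hsv=cv2.cvtColor(t,cv2.COLOR_BGR2HSV)
reg=np.zeros(t.shape[:2],np.uint8);reg[255:284,242:274]=1
o=((hsv[...,1]>90)|(hsv[...,2]<60)).astype(np.uint8)*reg
k=(hsv[...,2]<60).astype(np.uint8)*reg
for nm,m,z in(("holder",o,36),("handle",k,82)):
    cs=max(cv2.findContours(m,0,1)[0],key=cv2.contourArea)
    w=plane("top",cs[:,0].astype(float),z)[:,:2].astype(np.float32)
    ys,xs=np.nonzero(m);cen=plane("top",[[xs.mean(),ys.mean()]],z)
    print(nm,cv2.minAreaRect(w),cen,m.sum(),(xs.mean(),ys.mean()))
# plate
p=(hsv[...,2]<110).astype(np.uint8);r2=np.zeros_like(p);r2[205:290,322:380]=1;p*=r2
cs=max(cv2.findContours(p,0,1)[0],key=cv2.contourArea)
print("plate",cv2.minAreaRect(plane("top",cs[:,0].astype(float),8)[:,:2].astype(np.float32)))
for n,px in(("mill",(297,203)),("tin",(210,199)),("cup",(426,230))): print(n,plane("top",[px],{"mill":120,"tin":89,"cup":51}[n]))
E
```

```text
holder ((452.1778869628906, 185.85614013671875), (49.16397476196289, 47.273353576660156), 69.93538665771484) [[452.16114694 185.43936241  36.        ]] 307 (np.float64(256.43322475570034), np.float64(269.24104234527687))
handle ((450.54931640625, 183.8209686279297), (14.361156463623047, 23.692935943603516), 65.30891418457031) [[450.23274754 184.12618713  82.        ]] 48 (np.float64(254.875), np.float64(268.125))
plate ((533.892578125, -71.37638854980469), (216.0677490234375, 102.2699203491211), 4.1072797775268555)
mill [[619.80022221  74.50547199 120.        ]]
tin [[634.655029   311.21711549  89.        ]]
cup [[ 565.10683431 -275.08549647   51.        ]]
```

View pics/m2.png

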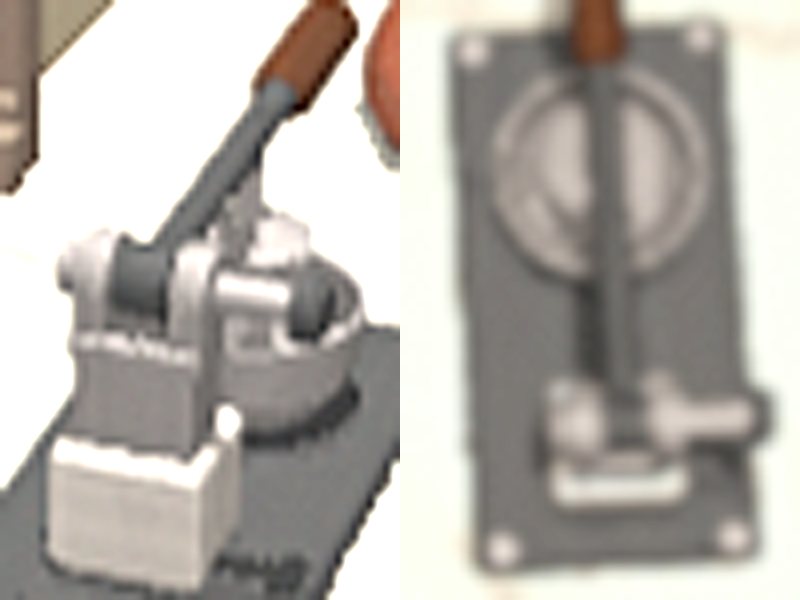

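The crops confirm that the small clip stands in the right-hand holder, long side at about -21°. The press's plate is at about +4°. The pin head is dark and on the -y side, at scene (373.6,267.7) and top (370.6,263.4), and the pin stands well out of the fork.

```bash
cat >> h.py <<'E'
from rig import ctrl
from scipy.spatial.transform import Rotation as Ro
def down(yaw,tilt=0):
    a=np.radians(yaw);y=np.array([np.cos(a),np.sin(a),0]);z=np.array([0,0,-1.]);R=np.c_[np.cross(y,z),y,z]
    return R@Ro.from_euler('y',tilt,degrees=True).as_matrix()
def plan(P,R,n,p0=None,R0=None,dec=2):
    """rows (cm, deg) from current pose to P,R in n rows"""
    o=ctrl.get_obs();p0=o['eef_pos'] if p0 is None else np.array(p0,float);R0=o['eef_rot'] if R0 is None else R0
    w=Ro.from_matrix(R0.T@R).as_rotvec(degrees=True)/n;st=Ro.from_rotvec(w,degrees=True).as_matrix()
    d=(np.array(P,float)-p0)/n/10;Rk=R0.copy()
    for i in range(n):
        print(','.join(f'{v:g}' for v in np.round(np.r_[Rk.T@d,w],dec)+0.));Rk=Rk@st
E
python3 - <<'E'
from h import *
H,e=tri((373.6,267.7),(370.6,263.4));print("head",H,e)
print(plane("top",[[370.6,263.4]],95),plane("scene",[[373.6,267.7]],95))
# fork bosses etc in top
for q in((374.5,415),(220,410),(265,410)):pass
plan((300,100,260),down(4),8)
print()
plan((440,-170,190),down(4,40),8,(300,100,260),down(4))
E
```

```text
head [ 465.268075   -119.29406071   96.6459916 ] 3.1872923141029688
[[ 466.10714275 -120.89830849   95.        ]] [[ 467.15084278 -116.96173988   95.        ]]
-2.8,-4.09,0.01,-0.01,0,7.45
-3.31,-3.69,0.01,-0.01,0,7.45
-3.76,-3.23,0.01,-0.01,0,7.45
-4.15,-2.71,0,-0.01,0,7.45
-4.46,-2.15,0,-0.01,0,7.45
-4.7,-1.55,0,-0.01,0,7.45
-4.87,-0.93,0,-0.01,0,7.45
-4.95,-0.29,0,-0.01,0,7.45

-3.49,1.51,0.88,0,5,0
-3.55,1.51,0.57,0,5,0
-3.59,1.51,0.26,0,5,0
-3.6,1.51,-0.06,0,5,0
-3.58,1.51,-0.37,0,5,0
-3.53,1.51,-0.68,0,5,0
-3.46,1.51,-0.99,0,5,0
-3.36,1.51,-1.28,0,5,0
```

```bash
python3 -m creep '[-2.8,-4.1,0,0,0,7.45, -3.3,-3.7,0,0,0,7.45, -3.75,-3.2,0,0,0,7.45, -4.15,-2.7,0,0,0,7.45, -4.45,-2.15,0,0,0,7.45, -4.7,-1.55,0,0,0,7.45, -4.85,-0.95,0,0,0,7.45, -4.95,-0.3,0,0,0,7.45]' 255 && python3 -m creep '[-3.5,1.5,0.9,0,5,0, -3.55,1.5,0.55,0,5,0, -3.6,1.5,0.25,0,5,0, -3.6,1.5,-0.05,0,5,0, -3.6,1.5,-0.35,0,5,0, -3.55,1.5,-0.7,0,5,0, -3.45,1.5,-1,0,5,0, -3.35,1.5,-1.3,0,5,0]'
python3 - <<'E'
from h import *
o=ctrl.get_obs();print(o['joints'],o['wrist_force'])
# tip of contact edge wrt TCP at tilt 40
R=down(4.1,40);c=R@np.array([9,0,22]);print(c)
plan(np.array([466.5,-119.5,95])-down(4.1)@[12,0,0]-c,R,8)
E
```

```text
clock: 1.1
eef_pos: [299.5, 99.1, 260.7]
eef_rot: [[-0.066, 0.998, 0.0], [0.998, 0.066, -0.0], [-0.0, 0.0, -1.0]]
wrist_force: [0.5, 0.8, 0.8]
finger_gap: 10.5
grasp_force: 0.0
clock: 2.1
eef_pos: [439.4, -171.5, 190.3]
eef_rot: [[-0.053, 0.998, -0.045], [0.762, 0.069, 0.644], [0.645, 0.0, -0.764]]
wrist_force: [0.2, -0.1, 0.2]
finger_gap: 0.5
grasp_force: 0.0
[-47.61268861  28.82607917  85.03005586  23.93497118  98.81678349
 -54.89843953] [ 0.1606106  -0.13551503  0.15988313]
[ -1.50400075  20.98189241 -11.06788926]
-0.52,0.38,0.94,0.01,-0.02,-0.01
-0.52,0.38,0.94,0.01,-0.02,-0.01
-0.52,0.38,0.94,0.01,-0.02,-0.01
-0.52,0.38,0.94,0.01,-0.02,-0.01
-0.52,0.38,0.94,0.01,-0.02,-0.01
-0.52,0.38,0.94,0.01,-0.02,-0.01
-0.52,0.38,0.94,0.01,-0.02,-0.01
-0.52,0.38,0.94,0.01,-0.02,-0.01
```

```bash
python3 -m creep '[-0.52,0.38,0.94,0,0,0, -0.52,0.38,0.94,0,0,0, -0.52,0.38,0.94,0,0,0, -0.52,0.38,0.94,0,0,0, -0.52,0.38,0.94,0,0,0, -0.52,0.38,0.94,0,0,0, -0.52,0.38,0.94,0,0,0, -0.52,0.38,0.94,0,0,0]'
python3 - <<'E'
from h import *
s=imaging.grab_frame("scene")[:,:,::-1];t=imaging.grab_frame("top")[:,:,::-1]
o=ctrl.get_obs();tip=o['eef_pos']+o['eef_rot']@[9,0,22];print(o['eef_pos'],tip,proj("scene",tip),proj("top",tip))
def c(im,x,y,w,h,W,H): return cv2.resize(im[y-h//2:y+h//2,x-w//2:x+w//2],(W,H),interpolation=cv2.INTER_CUBIC)
m=np.hstack([c(s,365,270,50,76,400,600),c(t,362,262,50,76,400,600)])
cv2.imwrite("pics/m3.png",np.clip(m.astype(float)*1.3,0,255).astype('uint8'))
E
```

```text
clock: 3.1
eef_pos: [468.4, -151.5, 105.7]
eef_rot: [[-0.053, 0.998, -0.045], [0.764, 0.07, 0.641], [0.643, 0.0, -0.766]]
wrist_force: [-0.1, 0.0, -0.1]
finger_gap: 0.4
grasp_force: 0.0
[ 468.15440633 -151.18061917  105.41385196] [ 466.66592205 -130.18326946   94.37321249] [[379.49505809 269.34564313]] [[374.12600349 263.27053658]]
```

View pics/m3.png

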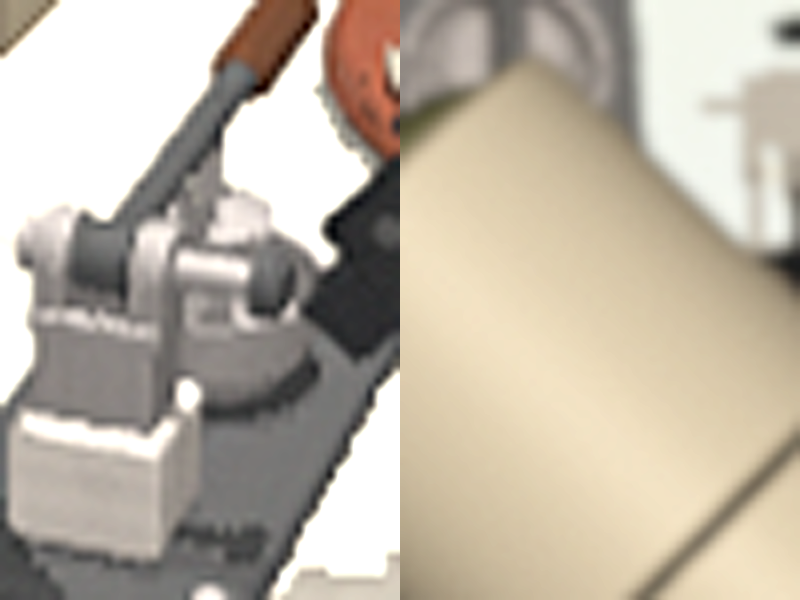

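The scene crop shows the closed fingertips at about (379,268), close to the predicted (379.5,269.3), with the head just ahead of them at about (374,267). Next I push.

```bash
python3 -m creep '[0.15,0,0.13,0,0,0, 0.15,0,0.13,0,0,0, 0.15,0,0.13,0,0,0, 0.15,0,0.13,0,0,0, 0.15,0,0.13,0,0,0, 0.15,0,0.13,0,0,0, 0.15,0,0.13,0,0,0, 0.15,0,0.13,0,0,0]'; python3 -m creep '[0.15,0,0.13,0,0,0, 0.15,0,0.13,0,0,0, 0.08,0,0.06,0,0,0, 0.08,0,0.06,0,0,0, 0.08,0,0.06,0,0,0, 0.08,0,0.06,0,0,0, 0,0,0,0,0,0,0,0,0,0,0,0]'
```

```text
clock: 4.2
eef_pos: [467.1, -135.7, 106.2]
eef_rot: [[-0.053, 0.998, -0.045], [0.764, 0.07, 0.641], [0.643, 0.0, -0.766]]
wrist_force: [-0.6, -2.4, 0.7]
finger_gap: 0.4
grasp_force: 1.5
clock: 5.2
eef_pos: [466.5, -127.7, 106.4]
eef_rot: [[-0.053, 0.998, -0.045], [0.764, 0.07, 0.641], [0.643, -0.0, -0.766]]
wrist_force: [0.3, -2.6, 1.4]
finger_gap: 0.5
grasp_force: 1.0
```

```bash
python3 -m creep '[0.08,0,0.06,0,0,0, 0.08,0,0.06,0,0,0, 0.08,0,0.06,0,0,0, 0.08,0,0.06,0,0,0, 0,0,0,0,0,0,0,0,0,0,0,0,0,0,0,0,0,0,0,0,0,0,0,0]'; python3 -m creep '[0.04,0,0.03,0,0,0, 0.04,0,0.03,0,0,0, 0.04,0,0.03,0,0,0, 0.04,0,0.03,0,0,0, 0,0,0,0,0,0,0,0,0,0,0,0,0,0,0,0,0,0,0,0,0,0,0,0]'
```

```text
clock: 6.2
eef_pos: [466.2, -123.8, 106.6]
eef_rot: [[-0.053, 0.998, -0.045], [0.764, 0.07, 0.641], [0.643, -0.0, -0.766]]
wrist_force: [0.0, -1.7, 0.5]
finger_gap: 0.6
grasp_force: 0.9
clock: 7.2
eef_pos: [466.3, -123.0, 106.6]
eef_rot: [[-0.053, 0.998, -0.044], [0.766, 0.069, 0.639], [0.641, 0.001, -0.768]]
wrist_force: [-1.0, -8.7, -0.0]
finger_gap: 0.4
grasp_force: 4.0
```

```bash
python3 -m creep '[0.04,0,0.03,0,0,0, 0.04,0,0.03,0,0,0, 0,0,0,0,0,0,0,0,0,0,0,0,0,0,0,0,0,0,0,0,0,0,0,0,0,0,0,0,0,0,0,0]'
python3 - <<'E'
from h import *
o=ctrl.get_obs();print(o['eef_pos']+o['eef_rot']@[9,0,22],o['wrist_force'])
plan((440,-180,200),down(4,20),8)
print();plan((450,60,230),down(-8),8,(440,-180,200),down(4,20))
print();plan((450.8,184.5,200),down(-21),8,(450,60,230),down(-8))
E
```

```text
[ 464.84930335 -102.02474699   95.4894134 ] [-0.97303106 -8.71496727 -0.04961214]
0.22,-0.38,-1.34,0.01,-2.48,0
0.16,-0.38,-1.35,0.01,-2.48,0
0.1,-0.38,-1.35,0.01,-2.48,0
0.04,-0.38,-1.35,0.01,-2.48,0
-0.01,-0.38,-1.36,0.01,-2.48,0
-0.07,-0.38,-1.35,0.01,-2.48,0
-0.13,-0.38,-1.35,0.01,-2.48,0
-0.19,-0.38,-1.34,0.01,-2.48,0

2.93,0.33,0.67,-0.26,-2.49,1.48
2.97,0.25,0.54,-0.26,-2.49,1.48
2.99,0.18,0.41,-0.26,-2.49,1.48
3.01,0.1,0.28,-0.26,-2.49,1.48
3.02,0.02,0.15,-0.26,-2.49,1.48
3.03,-0.06,0.02,-0.26,-2.49,1.48
3.02,-0.14,-0.11,-0.26,-2.49,1.48
3.01,-0.22,-0.24,-0.26,-2.49,1.48

1.54,-0.21,0.38,0,0,1.62
1.54,-0.25,0.38,0,0,1.62
1.53,-0.29,0.38,0,0,1.62
1.52,-0.34,0.38,0,0,1.62
1.51,-0.38,0.38,0,0,1.62
1.5,-0.42,0.38,0,0,1.62
1.49,-0.46,0.38,0,0,1.62
1.47,-0.51,0.38,0,0,1.62validation failed for argument at $...
```

The push call was refused because I gave the wrong row count. The pin already resists with 8.7 N and has stopped moving, so I give one more short push and then retreat.

```bash
python3 -m creep '[0.04,0,0.03,0,0,0, 0.04,0,0.03,0,0,0, 0,0,0,0,0,0, 0,0,0,0,0,0, 0,0,0,0,0,0, 0,0,0,0,0,0, 0,0,0,0,0,0, 0,0,0,0,0,0]' && python3 -c "
from h import *
o=ctrl.get_obs();print(o['eef_pos']+o['eef_rot']@[9,0,22])" && python3 -m creep '[0.2,-0.4,-1.35,0,-2.5,0, 0.15,-0.4,-1.35,0,-2.5,0, 0.1,-0.4,-1.35,0,-2.5,0, 0.05,-0.4,-1.35,0,-2.5,0, 0,-0.4,-1.35,0,-2.5,0, -0.05,-0.4,-1.35,0,-2.5,0, -0.15,-0.4,-1.35,0,-2.5,0, -0.2,-0.4,-1.35,0,-2.5,0]' && python3 -m creep '[2.95,0.35,0.65,-0.25,-2.5,1.5, 2.95,0.25,0.55,-0.25,-2.5,1.5, 3,0.2,0.4,-0.25,-2.5,1.5, 3,0.1,0.3,-0.25,-2.5,1.5, 3,0,0.15,-0.25,-2.5,1.5, 3,-0.05,0,-0.25,-2.5,1.5, 3,-0.15,-0.1,-0.25,-2.5,1.5, 3,-0.2,-0.25,-0.25,-2.5,1.5]' && python3 -m creep '[1.55,-0.2,0.4,0,0,1.6, 1.55,-0.25,0.4,0,0,1.6, 1.55,-0.3,0.4,0,0,1.6, 1.5,-0.35,0.4,0,0,1.6, 1.5,-0.4,0.4,0,0,1.6, 1.5,-0.4,0.4,0,0,1.6, 1.5,-0.45,0.4,0,0,1.6, 1.45,-0.5,0.4,0,0,1.6]' 0
python3 - <<'E'
from h import *
t=imaging.grab_frame("top")[:,:,::-1];s=imaging.grab_frame("scene")[:,:,::-1];cv2.imwrite("pics/t1.png",t);cv2.imwrite("pics/s1.png",s)
def c(im,x,y,w,h,W,H): return cv2.resize(im[y-h//2:y+h//2,x-w//2:x+w//2],(W,H),interpolation=cv2.INTER_CUBIC)
m=np.hstack([c(s,360,267,50,76,400,600),c(t,355,262,50,76,400,600)])
cv2.imwrite("pics/m4.png",np.clip(m.astype(float)*1.3,0,255).astype('uint8'))
plan((450.8,184.5,64),down(-21),16)
E
```

```text
clock: 8.2
eef_pos: [466.4, -122.7, 106.6]
eef_rot: [[-0.054, 0.998, -0.043], [0.767, 0.069, 0.638], [0.639, 0.001, -0.769]]
wrist_force: [-1.5, -12.9, 0.6]
finger_gap: 0.6
grasp_force: 5.9
[ 464.91755931 -101.78912746   95.47306695]
clock: 9.2
eef_pos: [437.7, -178.9, 200.8]
eef_rot: [[-0.066, 0.998, -0.024], [0.938, 0.07, 0.339], [0.339, -0.0, -0.941]]
wrist_force: [0.3, -0.6, 0.8]
finger_gap: 0.2
grasp_force: 0.0
clock: 10.2
eef_pos: [448.5, 61.5, 230.6]
eef_rot: [[0.142, 0.99, -0.001], [0.99, -0.142, -0.004], [-0.004, -0.0, -1.0]]
wrist_force: [-0.1, -0.2, -0.4]
finger_gap: 0.6
grasp_force: 0.0
clock: 11.2
eef_pos: [449.5, 185.6, 198.1]
eef_rot: [[0.358, 0.934, -0.001], [0.934, -0.358, -0.002], [-0.002, -0.0, -1.0]]
wrist_force: [0.2, -1.3, 0.1]
finger_gap: 78.0
grasp_force: 0.0
0,0.01,0.84,0,0.01,0.01
0,0.01,0.84,0,0.01,0.01
0,0.01,0.84,0,0.01,0.01
0,0.01,0.84,0,0.01,0.01
0,0.01,0.84,0,0.01,0.01
0,0.01,0.84,0,0.01,0.01
0,0.01,0.84,0,0.01,0.01
0,0.01,0.84,0,0.01,0.01
0,0.01,0.84,0,0.01,0.01
0,0.01,0.84,0,0.01,0.01
0,0.01,0.84,0,0.01,0.01
0,0.01,0.84,0,0.01,0.01
0,0.01,0.84,0,0.01,0.01
0,0.01,0.84,0,0.01,0.01
0,0.01,0.84,0,0.01,0.01
0,0.01,0.84,0,0.01,0.01
```

View pics/m4.png

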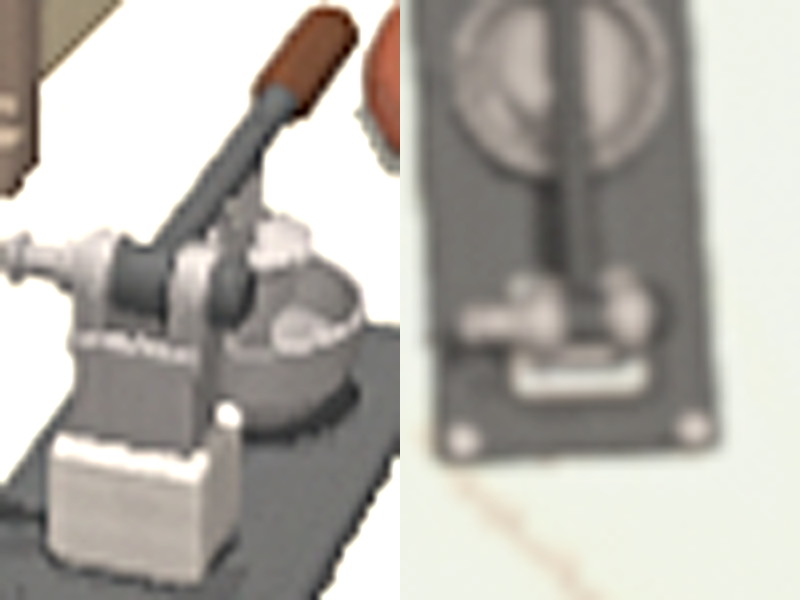

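The top crop shows the pin home: the head sits against the fork at crop (650,315) and the tip sticks out on the left at crop (460,320), about (337,263.6) in the picture. I'll measure the groove's x and the heights of the neighbouring clips before descending.

Run:
```python
from h import *
t=cv2.imread("pics/t1.png");s0=cv2.imread("pics/scene0.png");t0=cv2.imread("pics/top0.png")
g=cv2.cvtColor(t,cv2.COLOR_BGR2GRAY)
print(g[256:272,334:352])
for c in range(337,350):
    col=g[257:271,c].astype(float);w=np.clip(col-90,0,None);w[w<0]=0
    r=(w*np.arange(257,271)).sum()/w.sum();print(c,round(r,2),plane("top",[[c,r]],95)[0][:2].round(1),end=' | ')
k=(cv2.cvtColor(s0,cv2.COLOR_BGR2HSV)[...,2]<60).astype(np.uint8)
n,l,st,ce=cv2.connectedComponentsWithStats(k[215:285,195:290]);print([(a[0]+195,a[1]+215,a[2],a[3],a[4]) for a in st if a[4]>30 and a[4]<3000])
k=(cv2.cvtColor(t0,cv2.COLOR_BGR2HSV)[...,2]<60).astype(np.uint8)
n,l,st,ce=cv2.connectedComponentsWithStats(k[215:290,195:275]);print([(c+[195,215]).round(1) for a,c in zip(st,ce) if 20<a[4]<3000])
print(tri((207,236),(213.5,273.5)),tri((272,224),(255,229.5)),tri((250,250),(254.9,268.1)))
```

```text
[[ 84  88  89  90  89  90  90  89  90  91  91  88  77  62  51  50  56  70]
 [ 84  87  90  90  90  88  89  90  89  90  89  90  82  69  54  49  55  70]
 [ 86  87  90  91  90  89  91  88  90  93 101 103  95  83  71  61  59  69]
 [ 90  87  90  90  90  90  90  90  91 102 122 125 115 106  96  84  72  69]
 [ 92  87  88  89  89  89  88  88  91 110 130 134 123 118 115 101  81  69]
 [ 92  87  89  88  90  92  91  90  91 106 124 127 124 129 127 114  89  72]
 [ 91  87  88  91 100 103 103 105 105 110 121 125 132 142 142 125  99  81]
 [ 92  86  90  99 116 124 126 131 134 132 133 136 144 154 153 136 108  89]
 [ 93  84  89 104 127 138 142 148 151 145 142 142 150 157 156 140 113  91]
 [ 90  79  81 101 127 135 137 141 143 139 136 137 141 150 149 135 109  84]
 [ 84  72  69  87 109 116 109 111 112 113 115 121 126 135 136 124 100  75]
 [ 88  69  61  67  81  85  78  74  76  80  93 101 108 116 118 113  98  88]
 [100  71  57  59  65  67  62  57  56  70  92 102 100 100 102 105 110 115]
 [107  72  62  65  73  73  72  66  61  79 109 121 110  99  99 106 115 122]
 [110  78  72  75  79  82  82  76  70  89 125 139 
[... 373 characters left out ...]
 263.95 [463.7 -59.1] | 348 264.15 [463.2 -61.7] | 349 264.84 [461.4 -64.4] | [(np.int32(238), np.int32(219), np.int32(24), np.int32(26), np.int32(481)), (np.int32(263), np.int32(222), np.int32(17), np.int32(28), np.int32(338)), (np.int32(197), np.int32(228), np.int32(19), np.int32(34), np.int32(367)), (np.int32(242), np.int32(248), np.int32(14), np.int32(21), np.int32(216))]
[array([255.2, 229.6]), array([254.9, 268.1]), array([213.4, 274.5])]
(array([431.48170288, 289.43632879, 105.42485753]), np.float64(1.2969435389085107)) (array([549.88160016, 183.43274278, 108.5785083 ]), np.float64(1.5840482850435096)) (array([450.62778912, 183.75723069,  81.41896322]), np.float64(0.9207632404811874))
```

```bash
python3 -m creep '[-0.01,0.02,1,0,0,0, -0.01,0.02,1,0,0,0, -0.01,0.02,1,0,0,0, -0.01,0.02,1,0,0,0, -0.01,0.02,1,0,0,0, -0.01,0.02,1,0,0,0, 0,0.02,1,0,0,0, 0,0.02,1,0,0,0]' 0 && python3 -m creep '[0,0,0.6,0,0,0, 0,0,0.6,0,0,0, 0,0,0.6,0,0,0, 0,0,0.6,0,0,0, 0,0,0.6,0,0,0, 0,0,0.6,0,0,0, 0,0,0.6,0,0,0, 0,0,0,0,0,0]' && python3 -m creep '[0,0,0,0,0,0, 0,0,0,0,0,0, 0,0,0,0,0,0, 0,0,0,0,0,0, 0,0,0,0,0,0, 0,0,0,0,0,0, 0,0,0,0,0,0, 0,0,0,0,0,0]' 255
```

```text
clock: 12.3
eef_pos: [450.6, 184.1, 117.2]
eef_rot: [[0.357, 0.934, -0.002], [0.934, -0.357, -0.001], [-0.002, -0.001, -1.0]]
wrist_force: [1.4, -0.1, 0.5]
finger_gap: 88.0
grasp_force: 0.0
clock: 13.3
eef_pos: [450.3, 184.0, 75.4]
eef_rot: [[0.357, 0.934, -0.003], [0.934, -0.357, -0.001], [-0.002, -0.002, -1.0]]
wrist_force: [-0.7, -0.3, 0.5]
finger_gap: 88.2
grasp_force: 0.0
clock: 14.3
eef_pos: [450.5, 184.0, 75.8]
eef_rot: [[0.357, 0.934, -0.002], [0.934, -0.357, -0.001], [-0.002, -0.001, -1.0]]
wrist_force: [1.4, -0.1, 0.5]
finger_gap: 29.8
grasp_force: 30.0
```

```bash
python3 -m creep '[0,0,-0.6,0,0,0, 0,0,-0.9,0,0,0, 0,0,-1.2,0,0,0, 0,0,-1.5,0,0,0, 0,0,-1.8,0,0,0, 0,0,-1.8,0,0,0, 0,0,-1.8,0,0,0, 0,0,-1.8,0,0,0]'
python3 - <<'E'
from h import *
t0=cv2.imread("pics/t1.png");s0=cv2.imread("pics/s1.png")
for n,im,(x0,x1,y0,y1) in(("s",s0,(360,390,225,255)),("t",t0,(335,365,180,225))):
    h=cv2.cvtColor(im,cv2.COLOR_BGR2HSV);m=((h[...,1]>110)&(h[...,2]>40)&((h[...,0]<14))).astype(np.uint8)
    r=np.zeros_like(m);r[y0:y1,x0:x1]=1;m*=r
    ys,xs=np.nonzero(m);print(n,len(xs),xs.min(),xs.max(),ys.min(),ys.max(),[ (y,xs[ys==y].min(),xs[ys==y].max()) for y in range(ys.min(),ys.max()+1,3)])
# brown handle start/end triangulate
print(tri((369,244),(349.5,217)),tri((376.5,233),(349,199)))
E
```

```text
clock: 15.3
eef_pos: [450.6, 184.2, 191.3]
eef_rot: [[0.357, 0.934, -0.001], [0.934, -0.357, -0.001], [-0.001, -0.001, -1.0]]
wrist_force: [0.7, -0.6, -0.0]
finger_gap: 29.6
grasp_force: 30.0
s 240 367 389 225 252 [(225, np.int64(389), np.int64(389)), (228, np.int64(386), np.int64(389)), (231, np.int64(373), np.int64(389)), (234, np.int64(371), np.int64(389)), (237, np.int64(369), np.int64(389)), (240, np.int64(372), np.int64(387)), (243, np.int64(382), np.int64(388)), (246, np.int64(383), np.int64(389)), (249, np.int64(386), np.int64(389)), (252, np.int64(389), np.int64(389))]Traceback (most recent call last):
  File "<stdin>", line 6, in <module>
    return umr_minimum(a, axis, None, out, keepdims, initial, where)
ValueError: zero-size array to reduction operation minimum which has no identity
```

Run:
```python
from h import *
for a,b in (((370,241),(350,219)),((375.5,232),(349,201))):print(tri(a,b))
for z in(120,140,160,180):
    print(z,plane("scene",[[375.5,232],[370,241]],z)[:,:2].round(0).tolist(),plane("top",[[349,199],[350,219]],z)[:,:2].round(0).tolist())
t=imaging.grab_frame("top")[:,:,::-1];s=imaging.grab_frame("scene")[:,:,::-1];cv2.imwrite("pics/t2.png",t);cv2.imwrite("pics/s2.png",s)
def c(im,x,y,w,h,W,H): return cv2.resize(im[y-h//2:y+h//2,x-w//2:x+w//2],(W,H),interpolation=cv2.INTER_CUBIC)
cv2.imwrite("pics/m5.png",np.hstack([c(s,245,215,100,150,400,600),c(t,350,220,50,76,400,600)]))
```

```text
(array([583.35959085, -65.45175976,  96.37407885]), np.float64(1.2828013846244737))
(array([631.45744729, -61.85810531,  99.0502825 ]), np.float64(2.3026046852829922))
120 [[587.0, -76.0], [536.0, -82.0]] [[632.0, -62.0], [579.0, -65.0]]
140 [[545.0, -91.0], [497.0, -96.0]] [[628.0, -61.0], [575.0, -64.0]]
160 [[503.0, -105.0], [457.0, -111.0]] [[623.0, -60.0], [571.0, -63.0]]
180 [[461.0, -120.0], [418.0, -125.0]] [[618.0, -59.0], [567.0, -62.0]]
```

View pics/m5.png

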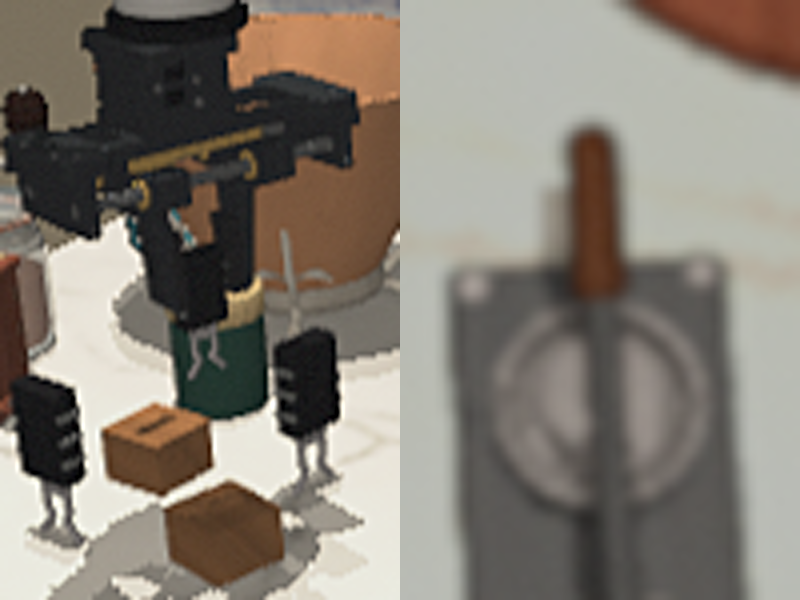

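The left crop shows the clip held straight, with its legs at crop (207,365) and the right-hand holder empty. The right crop shows the lever lying nearly level (z about 100), so the gripper body clears it.

Run:
```python
from h import *
plan((462.5,-45.3,192),down(4.1),16)
```

```text
-1.32,0.58,0,0.01,0,-1.56
-1.33,0.54,0,0.01,0,-1.56
-1.35,0.5,0,0.01,0,-1.56
-1.36,0.47,0,0.01,0,-1.56
-1.37,0.43,0,0.01,0,-1.56
-1.38,0.39,0,0.01,0,-1.56
-1.39,0.36,0,0.01,0,-1.56
-1.4,0.32,0,0.01,0,-1.56
-1.41,0.28,0,0.01,0,-1.56
-1.42,0.24,0,0.01,0,-1.56
-1.42,0.2,0,0.01,0,-1.56
-1.43,0.16,0,0.01,0,-1.56
-1.43,0.12,0,0.01,0,-1.56
-1.43,0.08,0,0.01,0,-1.56
-1.44,0.05,0,0.01,0,-1.56
-1.44,0.01,0,0.01,0,-1.56
```

```bash
python3 -m creep '[-1.32,0.58,0,0,0,-1.56, -1.33,0.54,0,0,0,-1.56, -1.35,0.5,0,0,0,-1.56, -1.36,0.47,0,0,0,-1.56, -1.37,0.43,0,0,0,-1.56, -1.38,0.39,0,0,0,-1.56, -1.39,0.36,0,0,0,-1.56, -1.4,0.32,0,0,0,-1.56]' && python3 -m creep '[-1.41,0.28,0,0,0,-1.56, -1.42,0.24,0,0,0,-1.56, -1.42,0.2,0,0,0,-1.56, -1.43,0.16,0,0,0,-1.56, -1.43,0.12,0,0,0,-1.56, -1.43,0.08,0,0,0,-1.56, -1.44,0.05,0,0,0,-1.56, -1.44,0,0,0,0,-1.56]'
python3 - <<'E'
from h import *
s=imaging.grab_frame("scene")[:,:,::-1];cv2.imwrite("pics/s3.png",s)
o=ctrl.get_obs();print(o['eef_pos'],o['wrist_force'],o['joints'])
def c(im,x,y,w,h,W,H): return cv2.resize(im[y-h//2:y+h//2,x-w//2:x+w//2],(W,H),interpolation=cv2.INTER_CUBIC)
cv2.imwrite("pics/m6.png",np.clip(1.25*c(s,345,250,60,60,600,600).astype(float),0,255).astype('uint8'))
R=o['eef_rot'];T=o['eef_pos']
for nm,q in(("grip",(0,0,16.8)),("tipL",(0,-11,67.8)),("tipR",(0,11,67.8)),("bulge",(0,0,59.8))):print(nm,proj("scene",T+R@np.array(q)).round(1))
print("groove",proj("scene",[462.5,-45.2,95.5]).round(1),proj("scene",[461.5,-32,95.5]).round(1))
E
```

```text
clock: 16.4
eef_pos: [456.0, 68.9, 189.6]
eef_rot: [[0.146, 0.989, -0.003], [0.989, -0.146, -0.001], [-0.002, -0.002, -1.0]]
wrist_force: [0.3, -0.4, -0.1]
finger_gap: 29.5
grasp_force: 30.0
clock: 17.4
eef_pos: [461.4, -45.9, 189.8]
eef_rot: [[-0.072, 0.997, -0.003], [0.997, 0.072, -0.001], [-0.001, -0.003, -1.0]]
wrist_force: [0.8, 0.2, -0.7]
finger_gap: 29.8
grasp_force: 30.0
[461.64444731 -47.17496813 189.74821582] [ 0.5707343  -1.1782668  -1.20250667] [-20.43257147  17.44544239  94.10857925  -0.14699958  68.54198552
 -24.50031971]
grip [[342.2 229. ]]
tipL [[340.3 253.3]]
tipR [[343.8 248.9]]
bulge [[342.1 247.7]]
groove [[341.3 261.7]] [[335.6 260.7]]
```

View pics/m6.png

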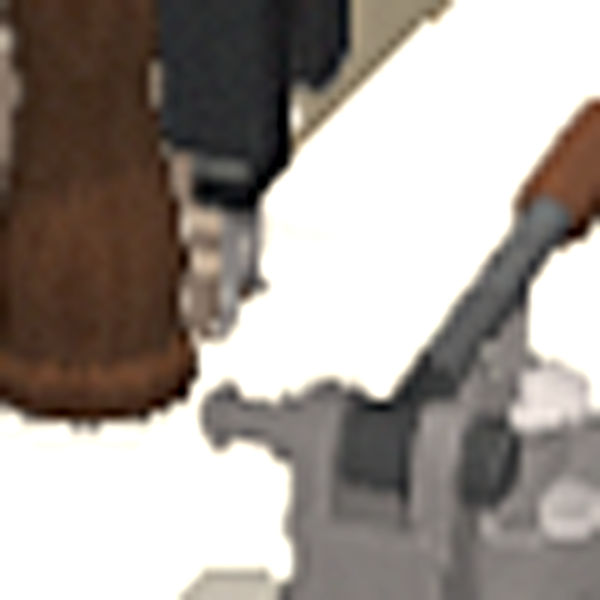

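The scene crop shows the clip's legs ending at about (336.5,253) and (340.5,248.5). The pin collar is at (336.7,261.5) and the groove neck at about (339.4,261.5). I'll compare these with projected finger and handle corners to separate camera bias from offset in the hand.

Run:
```python
from h import *
o=ctrl.get_obs();R=o['eef_rot'];T=o['eef_pos'];print(T,o['wrist_force'])
P=lambda q:((proj("scene",T+R@np.array(q,float))[0]-[315,220]+.5)*10).round(0)
for x in(-9,9):
    print("finger",x,P((x,-15,22)),P((x,-25,22)),P((x,-32,22)))
for x in(-7,7):
    for y in(-15,15):print("handle bot",x,y,P((x,y,39.8)))
for x in(-2,2):
    for y in(-11,11):print("tip",x,y,P((x,y,67.8)))
for d in(-7,-5,0,5):print("pin",d,((proj("scene",np.array([462.5,-45.2,95.5])+d*np.array([-.0715,.9974,0]))[0]-[315,220]+.5)*10).round(0))
im=cv2.imread("pics/s3.png");g=cv2.cvtColor(im,cv2.COLOR_BGR2GRAY)
print("cols",list(range(330,348)));
for r in list(range(228,256)): print(r,g[r,330:348])
print()
for r in range(256,268): print(r,g[r,332:350])
```

```text
[461.64444731 -47.17496813 189.74821582] [ 0.5707343  -1.1782668  -1.20250667]
finger -9 [294. 153.] [277. 172.] [265. 186.]
finger 9 [211. 140.] [194. 159.] [181. 173.]
handle bot -7 -15 [284. 230.]
handle bot -7 15 [332. 173.]
handle bot 7 -15 [220. 220.]
handle bot 7 15 [269. 163.]
tip -2 -11 [267. 339.]
tip -2 11 [302. 296.]
tip 2 -11 [249. 336.]
tip 2 11 [285. 293.]
pin -7 [299. 428.]
pin -5 [290. 426.]
pin 0 [268. 422.]
pin 5 [247. 418.]
cols [330, 331, 332, 333, 334, 335, 336, 337, 338, 339, 340, 341, 342, 343, 344, 345, 346, 347]
228 [94 47 35 36 36 36 33 38 35 35 34 31 30 11 62 69 28 53]
229 [ 95  49  31  35  31  35  33  33  38  37  34  33  21   8 104 110  89  98]
230 [ 72  42  32  36  36  38  37  37  36  36  36  30  22   4 137 121 115 110]
231 [ 32  41  37  36  34  32  36  35  35  35  37  34  24   5 187 127 108  92]
232 [ 40  43  35  36  35  35  35  34  37  36  41  30  18   0 171 118  91 186]
233 [ 39  27  33  35  31  38  36  36  36  36  41  28  24   3 112  96 185 239]
234 [ 37  69  36  27  27  30  32  32  36  33  40  33  20   1  94 192 241 234]
235 [ 40  65  77  80  59  45
[... 1846 characters left out ...]
59 [ 18  34 227 172  92  74  67 184 202 203 224 136 154 117  84  83  84  79]
260 [147 172 220 112  92  92  89  82  97  99 129  91  82  93  99  97  98  82]
261 [228 235 214 100  97  96 103 101  98  96  95  99  98 101 101 103 105  71]
262 [235 235 227 107  92  94  98  99 100 103 104 102 103 103 102 106 101  65]
263 [230 232 241 152  91  78 101  83  83  90  99 101 102 105 105 110  97  65]
264 [231 231 236 224 115 111 197 199 167 137  93  93 102 102 104 110  92  60]
265 [231 231 233 239 206 209 241 243 232 225 119  75  94 100 105 109  81  59]
266 [231 230 231 233 236 236 234 234 235 242 214 169 106  98 102 108  76  53]
267 [231 231 230 231 232 232 231 231 232 235 243 225 116  96 103 108  77  55]
```

Against the fingers, the clip sits about 3–4 mm toward tool +x, because the visible side face of the handle biased my top measurement. I'll shift, lower to just above the collar and compare directly there.

```bash
python3 -m creep '[-0.09,0.02,0.26,0,0,0, -0.09,0.02,0.26,0,0,0, -0.09,0.02,0.26,0,0,0, -0.09,0.02,0.26,0,0,0, -0.09,0,0.26,0,0,0, 0,0,0.26,0,0,0, 0,0,0,0,0,0, 0,0,0,0,0,0]'
python3 - <<'E'
from h import *
ims=[imaging.grab_frame("scene")[:,:,::-1] for _ in range(4)];s=np.mean(ims,0).astype('uint8')
t=imaging.grab_frame("top")[:,:,::-1];cv2.imwrite("pics/s4.png",s);cv2.imwrite("pics/t4.png",t)
o=ctrl.get_obs();print(o['eef_pos'],o['wrist_force'])
def c(im,x,y,w,h,W,H): return cv2.resize(im[y-h//2:y+h//2,x-w//2:x+w//2],(W,H),interpolation=cv2.INTER_CUBIC)
cv2.imwrite("pics/m7.png",np.hstack([np.clip(1.25*c(s,342,252,36,54,400,600).astype(float),0,255).astype('uint8'),c(t,350,262,50,76,400,600)]))
g=cv2.cvtColor(s,cv2.COLOR_BGR2GRAY)
print(list(range(332,350)))
for r in range(240,268): print(r,g[r,332:350])
E
```

```text
clock: 18.45
eef_pos: [462.8, -50.0, 174.6]
eef_rot: [[-0.071, 0.997, -0.002], [0.997, 0.071, -0.001], [-0.001, -0.002, -1.0]]
wrist_force: [-0.2, 0.2, 0.0]
finger_gap: 29.8
grasp_force: 30.0
[462.75690185 -50.01462279 174.57397659] [-0.07171516 -0.41737159 -0.80131261]
[332, 333, 334, 335, 336, 337, 338, 339, 340, 341, 342, 343, 344, 345, 346, 347, 348, 349]
240 [ 32  83  39  30  34  35  34  34  34  34  38  31  18   0 188 237 231 228]
241 [ 35 122  76  29  25  28  29  30  33  37  38  32  18   0 183 234 230 227]
242 [ 36 137 105  93  60  56  46  36  35  30  33  30  13   0 207 229 227 227]
243 [ 37 108 102 115  68  63  68  62  74  58  27  20   1  67 228 224 219 222]
244 [ 41  64 101 100  40  34  52  54  70  58  23   2  79 190 229 223 220 220]
245 [ 44  21 133 139  50   9  16  18  19  17   4  29 196 238 230 225 225 225]
246 [ 42  24 138 158 109  37  12  17  17  16   8 157 244 235 229 228 228 228]
247 [ 40  45 105 123 116  71  75  36  28  28  36 205 240 232 229 229 229 229]
248 [ 37  74  94  94  88  82  94  84  85  69  77 194 237 231 229 229 229 229]
249 [ 31 114 101  96  89  81  77  98
[... 745 characters left out ...]
59 [ 18  34 226 171  91  78  77 106 138 201 225 136 153 116  85  83  83  76]
260 [147 172 220 111  93  92  95 101 104 101 131  91  82  94  96  97  98  81]
261 [227 235 214 101  96  95 102  95  98  97  96  98  98 101 102 102 102  71]
262 [234 234 227 108  92  93  98  99  99 101 103 103 103 103 103 106 101  66]
263 [230 232 240 153  89  77 102  83  84  90  99 101 103 104 105 109  98  64]
264 [231 231 236 224 116 112 198 198 167 136  94  91 100 102 105 109  91  60]
265 [230 231 232 238 206 210 240 242 232 225 120  73  92 100 105 108  81  57]
266 [230 230 231 233 235 235 234 234 235 241 215 168 106  97 102 107  74  53]
267 [231 231 231 231 231 231 231 230 232 235 243 224 116  96 103 105  76  53]
```

View pics/m7.png

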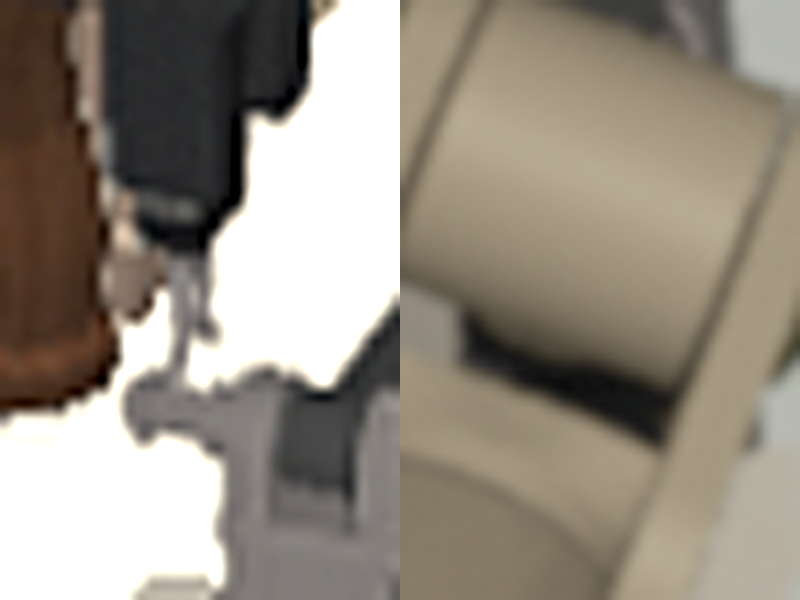

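The near leg tip is at (339.5,258) and the far one at (342.5,254.5), so the clip's centre is at column 341. The groove runs from 338.5 to 342.3, centre 340.4, so the clip must go about 1.2 mm toward the tip. The brown knob I took for a leg earlier was background. The top view is blocked by the arm.

```bash
python3 -m creep '[0.06,-0.03,0,0,0,0, 0.06,0,0,0,0,0, 0,0,0.1,0,0,0, 0,0,0.1,0,0,0, 0,0,0.1,0,0,0, 0,0,0.1,0,0,0, 0,0,0,0,0,0, 0,0,0,0,0,0]'; python3 -m creep '[0,0,0.1,0,0,0, 0,0,0.1,0,0,0, 0,0,0.1,0,0,0, 0,0,0.1,0,0,0, 0,0,0.1,0,0,0, 0,0,0.1,0,0,0, 0,0,0,0,0,0, 0,0,0,0,0,0]'
```

```text
clock: 19.7
eef_pos: [462.4, -48.8, 170.5]
eef_rot: [[-0.071, 0.997, -0.002], [0.997, 0.071, -0.001], [-0.001, -0.002, -1.0]]
wrist_force: [0.0, 0.5, 0.0]
finger_gap: 30.1
grasp_force: 30.0
clock: 20.7
eef_pos: [462.3, -48.8, 164.5]
eef_rot: [[-0.071, 0.997, -0.002], [0.997, 0.071, -0.001], [-0.001, -0.002, -1.0]]
wrist_force: [0.4, 0.3, -0.4]
finger_gap: 29.5
grasp_force: 30.0
```

```bash
python3 -m creep '[0,0,0.1,0,0,0, 0,0,0.1,0,0,0, 0,0,0.1,0,0,0, 0,0,0.1,0,0,0, 0,0,0,0,0,0, 0,0,0,0,0,0, 0,0,0,0,0,0, 0,0,0,0,0,0]';  python3 -m creep '[0,0,0.1,0,0,0, 0,0,0.1,0,0,0, 0,0,0.1,0,0,0, 0,0,0.1,0,0,0, 0,0,0,0,0,0, 0,0,0,0,0,0, 0,0,0,0,0,0, 0,0,0,0,0,0]'
```

```text
clock: 21.7
eef_pos: [462.4, -48.8, 160.5]
eef_rot: [[-0.071, 0.997, -0.002], [0.997, 0.071, -0.001], [-0.001, -0.002, -1.0]]
wrist_force: [0.6, -0.8, 0.1]
finger_gap: 29.6
grasp_force: 30.0
clock: 22.7
eef_pos: [462.4, -48.9, 156.6]
eef_rot: [[-0.071, 0.997, -0.002], [0.997, 0.071, -0.001], [-0.001, -0.002, -1.0]]
wrist_force: [1.8, -0.0, 4.4]
finger_gap: 29.4
grasp_force: 30.0
```

Contact is felt at 4.4 N. I take one look before pushing on.

Run:
```python
from h import *
s=imaging.grab_frame("scene")[:,:,::-1];cv2.imwrite("pics/s5.png",s)
cv2.imwrite("pics/m8.png",np.clip(1.25*cv2.resize(s[235:275,325:365],(600,600),interpolation=cv2.INTER_CUBIC).astype(float),0,255).astype('uint8'))
```

```text
(no output)
```

View pics/m8.png

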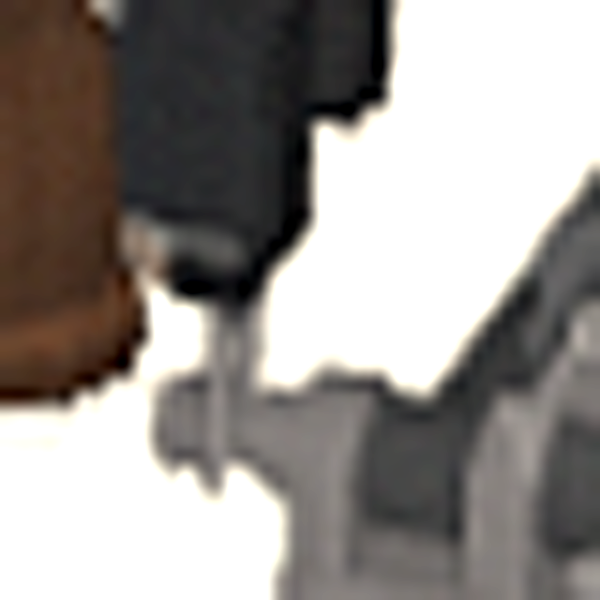

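The crop shows the near leg passing in front of the pin just inside the collar at (339.5,266), so the clip straddles the groove. I push on in small steps.

```bash
python3 -m creep '[0,0,0.1,0,0,0, 0,0,0.1,0,0,0, 0,0,0.1,0,0,0, 0,0,0.1,0,0,0, 0,0,0,0,0,0, 0,0,0,0,0,0, 0,0,0,0,0,0, 0,0,0,0,0,0]'
```

```text
clock: 23.75
eef_pos: [462.5, -48.9, 152.8]
eef_rot: [[-0.071, 0.997, -0.001], [0.997, 0.071, -0.002], [-0.001, -0.001, -1.0]]
wrist_force: [2.4, -0.3, 7.3]
finger_gap: 29.9
grasp_force: 30.0
```

```bash
python3 -m creep '[0,0,0.1,0,0,0, 0,0,0.1,0,0,0, 0,0,0.1,0,0,0, 0,0,0,0,0,0, 0,0,0,0,0,0, 0,0,0,0,0,0, 0,0,0,0,0,0, 0,0,0,0,0,0]'
```

```text
clock: 24.75
eef_pos: [462.4, -48.9, 150.0]
eef_rot: [[-0.071, 0.997, -0.001], [0.997, 0.071, -0.002], [-0.002, -0.001, -1.0]]
wrist_force: [0.5, -0.5, 10.0]
finger_gap: 29.7
grasp_force: 30.0
```

```bash
python3 -m creep '[0,0,0.1,0,0,0, 0,0,0.1,0,0,0, 0,0,0,0,0,0, 0,0,0,0,0,0, 0,0,0,0,0,0, 0,0,0,0,0,0, 0,0,0,0,0,0, 0,0,0,0,0,0]'
```

```text
clock: 25.75
eef_pos: [462.5, -48.9, 148.1]
eef_rot: [[-0.071, 0.997, -0.001], [0.997, 0.071, -0.002], [-0.002, -0.001, -1.0]]
wrist_force: [0.5, 0.3, 12.3]
finger_gap: 29.9
grasp_force: 30.0
```

```bash
python3 -m creep '[0,0,0.1,0,0,0, 0,0,0.05,0,0,0, 0,0,0,0,0,0, 0,0,0,0,0,0, 0,0,0,0,0,0, 0,0,0,0,0,0, 0,0,0,0,0,0, 0,0,0,0,0,0]'
```

```text
clock: 26.75
eef_pos: [462.5, -49.0, 146.8]
eef_rot: [[-0.071, 0.997, -0.001], [0.997, 0.071, -0.002], [-0.002, -0.001, -1.0]]
wrist_force: [-0.6, -0.4, 13.7]
finger_gap: 30.0
grasp_force: 30.0
```

```bash
python3 -m creep '[0,0,0.1,0,0,0, 0,0,0.05,0,0,0, 0,0,0,0,0,0, 0,0,0,0,0,0, 0,0,0,0,0,0, 0,0,0,0,0,0, 0,0,0,0,0,0, 0,0,0,0,0,0]'
```

```text
clock: 27.75
eef_pos: [462.6, -49.0, 145.4]
eef_rot: [[-0.071, 0.997, -0.0], [0.997, 0.071, -0.002], [-0.002, -0.001, -1.0]]
wrist_force: [0.0, 0.2, 14.7]
finger_gap: 29.6
grasp_force: 30.0
```

```bash
python3 -m creep '[0,0,0.05,0,0,0, 0,0,0.05,0,0,0, 0,0,0,0,0,0, 0,0,0,0,0,0, 0,0,0,0,0,0, 0,0,0,0,0,0, 0,0,0,0,0,0, 0,0,0,0,0,0]'
```

```text
clock: 28.75
eef_pos: [462.7, -49.0, 144.5]
eef_rot: [[-0.071, 0.997, -0.0], [0.997, 0.071, -0.002], [-0.002, -0.0, -1.0]]
wrist_force: [-0.3, 0.7, 14.5]
finger_gap: 30.0
grasp_force: 30.0
```

```bash
python3 -m creep '[0,0,0.05,0,0,0, 0,0,0.05,0,0,0, 0,0,0,0,0,0, 0,0,0,0,0,0, 0,0,0,0,0,0, 0,0,0,0,0,0, 0,0,0,0,0,0, 0,0,0,0,0,0]'
```

```text
clock: 29.75
eef_pos: [462.7, -49.1, 143.5]
eef_rot: [[-0.071, 0.997, -0.0], [0.997, 0.071, -0.002], [-0.002, -0.0, -1.0]]
wrist_force: [-0.3, 0.1, 16.1]
finger_gap: 29.6
grasp_force: 30.0
```

```bash
python3 -m creep '[0,0,0.05,0,0,0, 0,0,0.05,0,0,0, 0,0,0,0,0,0, 0,0,0,0,0,0, 0,0,0,0,0,0, 0,0,0,0,0,0, 0,0,0,0,0,0, 0,0,0,0,0,0]'
```

```text
clock: 30.75
eef_pos: [462.7, -49.1, 142.6]
eef_rot: [[-0.071, 0.997, 0.0], [0.997, 0.071, -0.002], [-0.002, -0.0, -1.0]]
wrist_force: [1.0, 0.8, 16.2]
finger_gap: 29.5
grasp_force: 30.0
```

```bash
python3 -m creep '[0,0,0.05,0,0,0, 0,0,0.05,0,0,0, 0,0,0,0,0,0, 0,0,0,0,0,0, 0,0,0,0,0,0, 0,0,0,0,0,0, 0,0,0,0,0,0, 0,0,0,0,0,0]'
```

```text
clock: 31.75
eef_pos: [462.5, -49.0, 140.8]
eef_rot: [[-0.071, 0.997, -0.001], [0.997, 0.071, -0.002], [-0.002, -0.001, -1.0]]
wrist_force: [1.4, 0.2, 7.1]
finger_gap: 29.7
grasp_force: 30.0
```

```bash
python3 -m creep '[0,0,0.05,0,0,0, 0,0,0.05,0,0,0, 0,0,0,0,0,0, 0,0,0,0,0,0, 0,0,0,0,0,0, 0,0,0,0,0,0, 0,0,0,0,0,0, 0,0,0,0,0,0]'
```

```text
clock: 32.75
eef_pos: [462.5, -49.0, 139.9]
eef_rot: [[-0.071, 0.997, -0.001], [0.997, 0.071, -0.002], [-0.002, -0.001, -1.0]]
wrist_force: [1.3, 0.3, 8.3]
finger_gap: 30.2
grasp_force: 30.0
```

The force fell from 16 to 7 N, so the clip has snapped on. I ease up, release and retreat.

```bash
python3 -m creep '[0,0,-0.12,0,0,0, 0,0,-0.12,0,0,0, 0,0,-0.12,0,0,0, 0,0,-0.12,0,0,0, 0,0,-0.12,0,0,0, 0,0,-0.12,0,0,0, 0,0,-0.1,0,0,0, 0,0,0,0,0,0]' && python3 -m creep '[0,0,0,0,0,0, 0,0,0,0,0,0, 0,0,0,0,0,0, 0,0,0,0,0,0, 0,0,0,0,0,0, 0,0,0,0,0,0, 0,0,0,0,0,0, 0,0,0,0,0,0]' 0 && python3 -m creep '[0,0,-0.5,0,0,0, 0,0,-1,0,0,0, 0,0,-1.5,0,0,0, 0,0,-2,0,0,0, 0,0,-2,0,0,0, 0,0,-2,0,0,0, 0,0,-2,0,0,0, 0,0,-2,0,0,0]' && python3 -m creep '[4,-2,-1,0,0,0, 4,-2,-1,0,0,0, 4,-2,0,0,0,0, 4,-2,0,0,0,0, 4,-2,0,0,0,0, 4,-2,0,0,0,0, 0,0,0,0,0,0, 0,0,0,0,0,0]'
python3 - <<'E'
from h import *
s=imaging.grab_frame("scene")[:,:,::-1];t=imaging.grab_frame("top")[:,:,::-1]
c=lambda im,x,y,w,h:cv2.resize(im[y-h//2:y+h//2,x-w//2:x+w//2],(400,600),interpolation=cv2.INTER_CUBIC)
cv2.imwrite("pics/m9.png",np.hstack([c(s,350,255,50,76),c(t,350,255,50,76)]))
E
```

```text
clock: 33.75
eef_pos: [462.4, -48.9, 147.7]
eef_rot: [[-0.071, 0.997, -0.002], [0.997, 0.071, -0.001], [-0.001, -0.002, -1.0]]
wrist_force: [4.0, 0.0, -0.2]
finger_gap: 29.5
grasp_force: 30.0
clock: 34.75
eef_pos: [462.3, -48.9, 147.7]
eef_rot: [[-0.071, 0.997, -0.002], [0.997, 0.071, -0.001], [-0.001, -0.002, -1.0]]
wrist_force: [-0.1, 1.0, -0.3]
finger_gap: 88.0
grasp_force: 0.0
clock: 35.75
eef_pos: [462.4, -48.6, 279.1]
eef_rot: [[-0.071, 0.997, -0.001], [0.997, 0.071, -0.001], [-0.001, -0.001, -1.0]]
wrist_force: [0.2, 0.2, -0.1]
finger_gap: 88.4
grasp_force: 0.0
clock: 36.75
eef_pos: [326.2, 182.0, 298.1]
eef_rot: [[-0.071, 0.997, -0.001], [0.997, 0.071, -0.001], [-0.001, -0.001, -1.0]]
wrist_force: [-0.6, -0.3, -0.8]
finger_gap: 88.2
grasp_force: 0.0
```

View pics/m9.png

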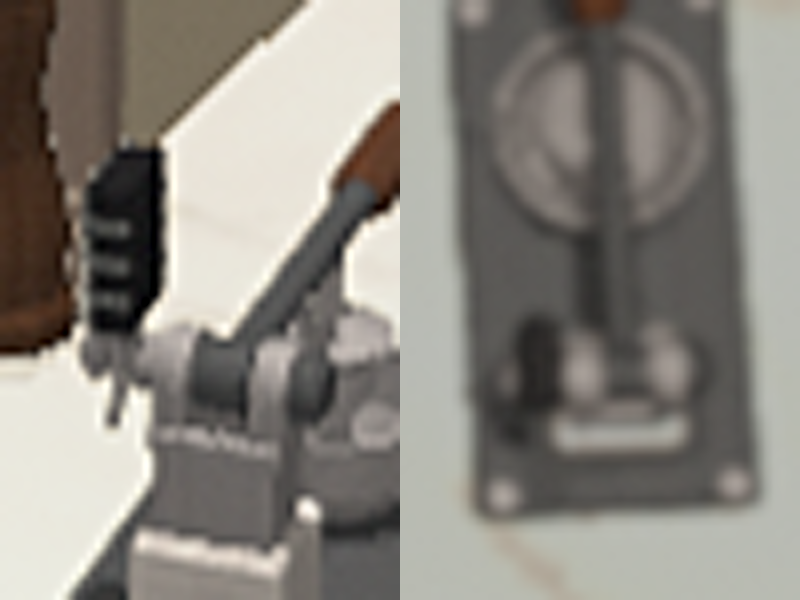

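The clip stands upright and square on the groove, with its handle at about (340,250) and its legs below the pin at (339,270). The column has risen and the arm is clear of everything.

```bash
python3 -c "
from rig import ctrl
print(ctrl.hand_in())"
```

```text
the job is handed in; nothing more can be done
None
```

The pin is home, the clip is snapped onto its groove (the push fell from 16 N to 7 N), the column looks fully risen in the last picture, and the job is handed in; no verdict came back.

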